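Close the ink-stick tin from the dust case and take off its outer lid alone

TASK

Slide the dust case's window fully open, lift the nested pair of lids out by the inner lid's knob and lower it gently onto the open ink-stick tin so that the inner lid seats level on the rim; let go, and slide the window fully shut again. Then grip the outer lid by its collar and lift it off alone, leaving the inner lid seated on the tin, and finish while still holding the outer lid level and motionless about 10 cm above where it lay, over the tin. Keep the two lids nested until then, and do not move the tin or the other things on the table.

Things in the scene. Friction and masses are not known exactly. Their poses are not given: they have to be found in the camera images.
- case: White dust case, fixed to the table, 220 (x) x 360 (y) x 92 tall; origin under its centre. Inner floor 5 above the table, walls 8 thick and 82 tall. Its -y half is roofed by a fixed clear sheet; its +y half (160 x 200 free when open) is closed by a clear window that slides on top between two aluminium rails (rail tops at 92). The nested lids stand on its floor under the window.
- window (a joint): Sliding clear window on the case: 0 = shut over the case's +y half, 0.165 = fully open (slid along the case's -y over the fixed roof). Unsprung, stays where it is left, rubs with about 1.5 N. May start slightly ajar.
- window_grip (a point): Centre of the window's handle, an upright aluminium fin 12 thick (along the case's y) x 60 long (along the case's x) x 30 tall, standing on the window: bottom at 88, top at 118 above the table. It moves with the window; axes as the case's.
- tin_mouth (a point): Centre of the open aluminium ink-stick tin's mouth, at rim level; z up. The tin is round, 90 outside, 78 bore, 50 tall, loose on the table, 0.6 kg.
- inner_knob (a point): On the axis of the white inner lid, middle of the free part of its knob (knob 20 in diameter, ends 13 above this point; the outer lid's collar, when nested, ends 13 below it). Gripping this knob lifts both lids, since the outer lid only rests on the inner lid. Lids together weigh about 0.26 kg. z up the axis.
- inner_seat (a point): Centre of the underside of the inner lid's flange (95 in diameter, 8 thick), 47 below inner_knob; it rests on the tin's rim. Below it a chamfered plug, 72 in diameter and 8 deep, enters the tin's bore with 3 play all round.
- outer_collar (a point): Centre of the aluminium outer lid's collar, a tube 52 outside, 36 inside, 22 tall around the inner knob, standing on the lid's flat top (106 in diameter): 11 from this point down to the flat top, 11 up to the collar's end. Nested it lies 23 above inner_seat and the inner knob sticks 37 above this point. A short skirt under the plate fits loosely (2.5 play) around the inner lid's flange; nothing latches. z up the axis.
- weight: Steel bar paperweight, 28 x 200 x 14, small knob in the middle; origin under its centre. Bystander, not to be moved.
- inkstone: Dark inkstone, a shallow tray 70 x 120 x 18; origin under its centre. Bystander, not to be moved.
- seal: Marble seal block 22 x 60 x 22, lying in the dust case under the fixed roof half; origin under its centre. Bystander, not to be moved.
- inkbottle: Black ink bottle with yellow cap, 45 x 60 x 144; origin under its centre. Bystander, not to be moved.
- cup: White mug, 76 across, 85 tall; origin under its centre. Bystander, not to be moved.
- canister: Closed aluminium canister, 66 across, 110 tall, smooth, no collar or knob; origin under its centre. Bystander, not to be moved.
- inkbox: Dark wooden box 35 x 110 x 22; origin under its centre. Bystander, not to be moved.
Mind the look-alikes: they are no part of the job. Leave any brown or orange look-alike of the part that bears tin_mouth alone.

How it is judged (in metres and radians):
On the way, in this order (a step that is already met when the one before it is completed fails the run):
1. the window is slid open (value of joint window above 0.15 m), for 0.2 s.
2. the nested lids sit on the tin, let go, at rest, window still open (z of inner_seat in the frame of tin_mouth between -0.004 and 0.004 m and horizontal distance between inner_seat and tin_mouth below 0.006 m and angle between inner_seat's own z axis and vertical below 0.08 rad and z of outer_collar in the frame of inner_seat below 0.03 m and contact force between the fingers and inner below 0.05 N and contact force between the fingers and outer below 0.05 N and linear speed of inner below 0.02 m/s and value of joint window above 0.1 m), for 0.3 s.
3. the window is shut again (value of joint window below 0.008 m and z of outer_collar in the frame of inner_seat below 0.03 m and z of inner_seat in the frame of tin_mouth between -0.004 and 0.004 m and horizontal distance between inner_seat and tin_mouth below 0.006 m and angle between inner_seat's own z axis and vertical below 0.08 rad), for 0.2 s.
At the end, for the whole second after the job is handed in: Inner lid seated on the tin (4 mm in height, 6 mm off-centre, 0.08 rad), untouched by robot and outer lid; window shut to 8 mm; outer lid held still by the fingers alone, level to 0.2 rad, collar centre 80 to 250 mm above the rim, within 60 mm of the tin's axis (z of inner_seat in the frame of tin_mouth between -0.004 and 0.004 m and horizontal distance between inner_seat and tin_mouth below 0.006 m and angle between inner_seat's own z axis and vertical below 0.08 rad and linear speed of inner below 0.02 m/s and value of joint window below 0.008 m and z of outer_collar in the frame of tin_mouth between 0.08 and 0.25 m and horizontal distance between outer_collar and tin_mouth below 0.06 m and angle between outer_collar's own z axis and vertical below 0.2 rad and linear speed of outer below 0.03 m/s and contact force between the fingers and outer above 1 N and contact force between each of outer, the arm, the fingers and inner below 0.05 N and contact force between outer and tin below 0.05 N); the arm keeps its last pose, push and grip.
It fails at once if the outer lid comes off the inner lid while the inner lid is not seated on the tin (z of outer_collar in the frame of inner_seat above 0.035 m and not (z of inner_seat in the frame of tin_mouth between -0.004 and 0.004 m and horizontal distance between inner_seat and tin_mouth below 0.006 m and angle between inner_seat's own z axis and vertical below 0.08 rad)).
It fails at once if the lids are dropped or banged onto the tin (horizontal distance between inner_seat and tin_mouth below 0.03 m and z of inner_seat in the frame of tin_mouth below 0.02 m and linear speed of inner above 0.3 m/s).
It fails at once if the tin is shoved by more than 30 mm (distance of tin_mouth from where it was at the start of the episode above 0.03 m).
It fails at once if a bystander is moved by more than 30 mm (distance of any of weight, inkstone, seal, inkbottle, cup, canister, inkbox from where it was at the start of the episode above 0.03 m).
It also fails if it takes over 72 s, if anything falls off the work surface, if the arm or the gripper's body presses on something with over 40 N, if the wrist force passes 120 N, or if a joint passes its speed limit or range.

ROBOT

A 7-joint arm with a two-finger parallel gripper is mounted at the origin on the work surface. World frame = base frame: x ahead of the robot, y to its left, z up, the work surface at z = 0. Lengths are in mm, angles in rad, forces in N, time in s.
With the tool pointing down it reaches from about 425 to 825 mm from the base axis. Payload 3.6 kg.
Tool frame: the origin (TCP) lies at the very end of the fingers, on their centre line; the grasp point (between the pads) lies 19 mm behind it; z points along the fingers, y is the direction in which the jaws open and shut (so a half turn about z gives the same grasp; the last joint's range is limited). The gripper opens to 85 mm and grips with 20 to 120 N. Pads are 22 mm wide; open, the fingers measure 114 mm over their backs; the gripper's body (76 mm by 85 mm) begins 54 mm behind the grasp point. The pads swing forward as they close: fully open they stand 13 mm farther back than shut.
Start: joints at [1.29, 0.615, -0.013, 1.423, 0.008, 1.103, -0.04], TCP at [163.847, -628.981, 231.297] pointing down, gripper open.
Joint ranges: [-3.12, 3.12], [-0.3, 2.06], [-1.34, 1.32], [0.26, 2.42], [-1.36, 4.5], [0.01, 1.98], [-2.84, 2.84]. Speed limits (rad/s): [2.79, 2.79, 3.14, 3.14, 3.14, 3.14, 3.14].

INTERFACE

Orientations are given as a unit quaternion [w, x, y, z].
In Python, from workcell import bot gives the robot as it stands. Calls block until the motion is done:
- bot.reach(position, orientation): joint-space move of the TCP to a pose.
- bot.servo_line(position, attitude=None, vel=150, stop_force=None): straight line of the TCP; attitude=None keeps the orientation; vel is the mean speed in mm/s. With stop_force (N) it stops when the force on the tool has changed by that much, and returns True; else False.
- bot.goto_joints(angles): joint-space move.
- bot.command_gripper(opening, f_grip=None): opening from 0.0 (shut) to 1.0 (fully open); f_grip is the grip in N (None keeps the last); returns when the fingers have stopped.
- bot.pause(seconds).
- bot.ik(position, orientation): joint angles nearest the present ones, or None.
- bot.camera(name): name is "scene" or "top" or "wrist"; returns the picture (420x560x3 uint8, red, green, blue); there is no depth.
- bot.camera_params(name): a dict with "intrinsics" (3x3 intrinsics, pixels), "k1" (the pictures are not rectified: a ray, as slopes to the right and down, at radius r is drawn at 1 + k1 r^2 times it, then the intrinsics apply), "extrinsics" (4x4, takes a point from world to camera coordinates); the wrist camera has in their place "tool_from_camera" (4x4, takes a point from camera to tool coordinates, whose origin is the TCP and whose axes are the flange's). Camera axes: x right, y up, looking along -z (the intrinsics and any distortion apply to the point x, -y, -z); pixel columns grow to the right and rows downward; lengths in mm; the calibration is good to about 2 mm. A picture is of the moment at which its call begins: read the wrist's pose just before it. camera_params takes no time and is no camera call.
A pose or a line that the arm cannot do raises bot.Unreachable and nothing moves.
- bot.close_job(): hands the job in, once; it reports no verdict.
Trained networks look in the newest picture that a camera, given by its name, has taken for a name from the list of things; names that differ only in an ending like _2 or _b are one class to them, and where a whole thing is asked for, a point or a joint stands for the part that bears it (a point fixed in the world has none). Each returns a list of dicts, best first, with "score" (0 to 1); they miss things now and then, are a little off and sometimes report something else, mostly with a low value. They report only what shows in the picture. A call takes as long as a camera call. They do not tell look-alikes from the thing itself.
- bot.find_in(camera, target): "at" ([x, y, z] in mm, in world coordinates, good to about 4 mm: the middle of the surface that is visible of it).
- bot.trace(camera, target): "region" (420x560 bool, what is visible of it).
- bot.place_of(camera, target): "at" ([x, y, z] in mm, in world coordinates, good to about 4 mm: a listed point, or the origin of a listed thing).
Readings, each from a call of its own:
- bot.get_time(): time.
- bot.get_joint_pos(): joint angles.
- bot.get_joint_velocities(): joint speeds.
- bot.get_joint_torque(): joint torques, N m.
- bot.get_eef_pos(): TCP position.
- bot.get_orientation(): TCP orientation.
- bot.get_force(): force on the tool from outside, world axes, zero at the start.
- bot.get_wrist_torque(): the same for the moment, N m.
- bot.get_finger_gap(): opening from 0.0 (shut) to 1.0 (fully open).
Only numpy, scipy, OpenCV 4.12 (cv2) and the standard library are available. Lean on these libraries where they do the work, as an engineer would, in place of code of your own. Each camera call takes 0.05 s, during which the arm holds its last target. There are 200 camera calls.

## Working session

There is one attempt and no reset: what is moved stays moved. The work goes in short steps, each a Python script; the robot and the scene stay as the last script left them, time stands still between calls to the robot, and variables do not carry over. Pictures are saved under pics/ and viewed, about 8 in all and at most 12, crops included, and the job is handed in when it is done.

```bash
mkdir -p pics; ls
python3 - <<'E'
from workcell import bot
import cv2,numpy as np
for c in ("scene","top"):
    im=bot.camera(c); cv2.imwrite(f"pics/{c}0.png",im[:,:,::-1])
    p=bot.camera_params(c); print(c,np.round(p["intrinsics"],1).tolist(),p["k1"],np.round(p["extrinsics"],3).tolist())
    for n in ("case","window_grip","tin_mouth","inner_knob","outer_collar","inner_seat","seal","weight","inkstone","inkbottle","cup","canister","inkbox"):
        print(n,[(np.round(d["at"]).tolist(),round(d["score"],2)) for d in bot.place_of(c,n)[:3]])
print(bot.get_time(),bot.get_eef_pos(),bot.get_orientation())
E
```

```text
pics
scene [[448.0, 0.0, 288.5], [0.0, 448.0, 213.7], [0.0, 0.0, 1.0]] -0.032091880766590745 [[-0.747, 0.665, 0.01, 486.382], [-0.467, -0.535, 0.704, 88.205], [0.473, 0.521, 0.71, -1646.082], [0.0, 0.0, 0.0, 1.0]]
case [([583.0, -259.0, 2.0], 0.73)]
window_grip [([572.0, -189.0, 100.0], 0.9)]
tin_mouth [([235.0, 289.0, 52.0], 0.87)]
inner_knob []
outer_collar [([587.0, -163.0, 36.0], 0.45)]
inner_seat []
seal []
weight [([623.0, 203.0, 3.0], 0.6)]
inkstone [([387.0, 197.0, -0.0], 0.93), ([762.0, -214.0, 2.0], 0.5)]
inkbottle [([578.0, -260.0, 0.0], 0.68), ([787.0, -58.0, 5.0], 0.67), ([383.0, 197.0, -3.0], 0.29)]
cup [([762.0, -216.0, 1.0], 0.55)]
canister [([554.0, -591.0, 4.0], 0.61)]
inkbox [([721.0, -302.0, -0.0], 0.53)]
top [[524.1, 0.0, 270.6], [0.0, 524.1, 207.9], [0.0, 0.0, 1.0]] -0.011211867137010978 [[0.028, -1.0, 0.006, -144.336], [0.988, 0.029, 0.153, -511.66], [-0.153, 0.001, 0.988, -1541.668], [0.0, 0.0, 0.0, 1.0]]
case [([579.0, -263.0, 2.0], 0.77)]
window_grip [([573.0, -184.0, 105.0], 0.81)]
tin_mouth [([234.0, 290.0, 48.0], 0.95), ([512.0, 212.0, 56.0], 0.66), ([524.0, 60.0, 50.0], 0.61)]
inner_knob [([517.0, 214.0, 53.0], 0.36)]
outer_collar []
inner_seat []
seal []
weight [([623.0, 202.0, -6.0], 0.94)]
inkstone [([387.0, 194.0, -0.0], 0.95)]
inkbottle [([784.0, -61.0, -1.0], 0.72)]
cup [([759.0, -211.0, -1.0], 0.94), ([576.0, -184.0, 104.0], 0.26)]
canister [([553.0, -592.0, 1.0], 0.74)]
inkbox [([725.0, -301.0, 0.0], 0.77), ([762.0, -212.0, 3.0], 0.16)]
1.4 [ 163.84605191 -628.99575377  231.28527291] [-2.59909975e-05  9.91891373e-01  1.27088567e-01  9.02827566e-06]
```

View pics/top0.png

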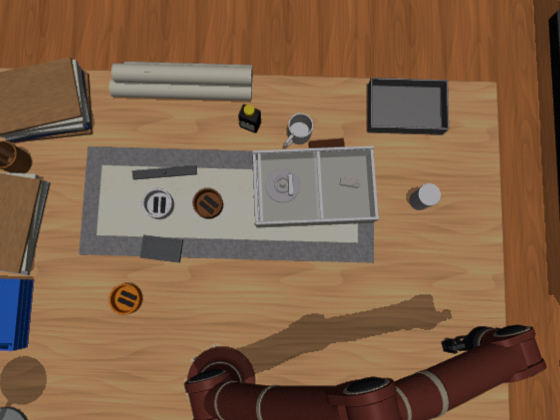

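View pics/scene0.png

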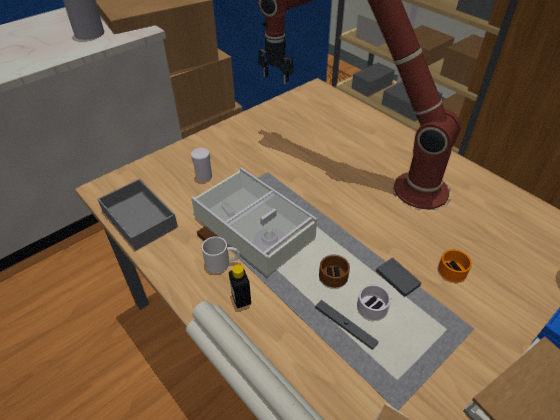

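The top view shows the silver tin at about (158,203). The brown and orange tins at (208,203) and (126,298) are look-alikes. The case is at x 254–375, y 147–225 px, with the lids at about (283,184) and the fin at about (291,184). Next I'll move the wrist camera over the case and then over the tin.

```bash
cat > h.py <<'E'
from workcell import bot
import cv2,numpy as np
from scipy.spatial.transform import Rotation as R
def down(a): return [0,np.cos(a/2),np.sin(a/2),0]
def cam(c):
    """K,k1, T world_from_cam ; call just before the picture"""
    p=bot.camera_params(c)
    if c=="wrist":
        q=np.array(bot.get_orientation()); T=np.eye(4)
        T[:3,:3]=R.from_quat(q[[1,2,3,0]]).as_matrix(); T[:3,3]=bot.get_eef_pos()
        W=T@np.array(p["tool_from_camera"])
    else: W=np.linalg.inv(np.array(p["extrinsics"]))
    return np.array(p["intrinsics"]),p["k1"],W
def shot(c,name=None):
    C=cam(c); im=bot.camera(c)
    if name: cv2.imwrite(f"pics/{name}.png",im[:,:,::-1])
    return C,im
def back(C,px,z):
    """pixels (n,2) -> world points on plane z"""
    K,k1,W=C; px=np.atleast_2d(np.array(px,float)).reshape(-1,1,2)
    s=cv2.undistortPoints(px,K,np.array([k1,0,0,0])).reshape(-1,2)
    d=np.c_[s[:,0],-s[:,1],-np.ones(len(s))]@W[:3,:3].T
    o=W[:3,3]; return o+d*((z-o[2])/d[:,2])[:,None]
def proj(C,P):
    K,k1,W=C; p=(np.atleast_2d(P)-W[:3,3])@W[:3,:3]
    return cv2.projectPoints(np.c_[p[:,0],-p[:,1],-p[:,2]],np.zeros(3),np.zeros(3),K,np.array([k1,0,0,0]))[0].reshape(-1,2)
E
python3 - <<'E'
from h import *
np.set_printoptions(precision=1,suppress=True)
print(bot.camera_params("wrist"))
C=cam("top"); print("tin",back(C,[158,203],50),"knob",back(C,[283,184],73),"fin",back(C,[291,184],118))
c=back(C,[[254,150],[373,147],[376,221],[256,225]],92); print(c)
for p,z in (((540,-230),330),((512,212),300)): print(bot.ik([*p,z],down(0)),bot.ik([*p,z],down(np.pi)))
bot.reach([500,-215,330],down(0))
C,im=shot("wrist","w1"); print(bot.get_eef_pos())
for n in ("window_grip","outer_collar","inner_knob","case"):
    print(n,[(np.round(d["at"]).tolist(),round(d["score"],2)) for d in bot.place_of("wrist",n)[:3]])
E
```

```text
{'intrinsics': array([[327. ,   0. , 283.1],
       [  0. , 327. , 207.8],
       [  0. ,   0. ,   1. ]]), 'k1': -0.0268705327402348, 'tool_from_camera': array([[   0. ,    1. ,    0.3,   74.6],
       [   1. ,   -0. ,    0. ,    0.8],
       [   0. ,    0.3,   -1. , -144.3],
       [   0. ,    0. ,    0. ,    1. ]])}
tin [[519.  208.5  50. ]] knob [[ 583.3 -164.4   73. ]] fin [[ 574.9 -186.4  118. ]]
[[ 679.7  -75.4   92. ]
 [ 699.5 -428.8   92. ]
 [ 477.7 -437.1   92. ]
 [ 456.   -88.6   92. ]]
[ 0.4  0.4 -0.1  1.5  0.   1.3 -1.2] [ 0.8  0.5 -0.8  1.4  0.4  1.3  1.6]
[ 0.   0.5 -0.7  1.6  0.3  1.2 -2.3] [ 0.3  0.6 -1.2  1.6  0.6  1.3  0.5]
[ 499.5 -216.4  329.7]
window_grip []
outer_collar []
inner_knob []
case [([578.0, -260.0, 2.0], 0.75)]
```

View pics/w1.png

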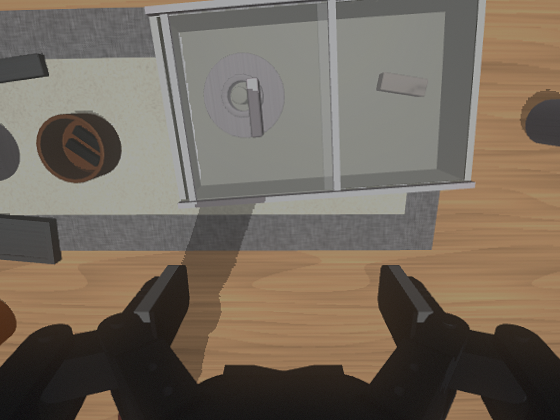

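The wrist view shows the case with a small yaw of about +0.058 rad, matching the top-view corners. The fin top is around (256,110) px and the nested lids around (243,95) px under the window. Next I grip the fin and open the window.

Run:
```python
from h import *
np.set_printoptions(precision=2,suppress=True)
yaw=0.058; u=np.array([np.sin(yaw),-np.cos(yaw),0])
f=np.array([575,-186,0.])
bot.reach(f+[0,0,180],down(yaw))
print("contact",bot.servo_line(f+[0,0,94],vel=80,stop_force=8), bot.get_eef_pos(), bot.get_force())
bot.command_gripper(0.0,30); print("gap",bot.get_finger_gap(), bot.get_force())
p=np.array(bot.get_eef_pos()); p[2]=94
r=bot.servo_line(p+u*168,vel=80,stop_force=12)
e=np.array(bot.get_eef_pos()); print("stop",r,e,(e-p)@u,bot.get_force(),bot.get_time())
```

```text
contact False [ 575.5  -186.14   94.6 ] [-0.03 -0.75 -0.01]
gap 0.1318085976731433 [-0.05 -0.37  1.61]
stop True [ 585.8  -337.46   94.15] 151.75809227974867 [-0.46  0.13  3.31] 7.925
```

Run:
```python
from h import *
np.set_printoptions(precision=2,suppress=True)
yaw=0.058; u=np.array([np.sin(yaw),-np.cos(yaw),0])
p=np.array(bot.get_eef_pos())
r=bot.servo_line(p+u*16,vel=30,stop_force=22)
e=np.array(bot.get_eef_pos()); print("stop",r,e,(e-p)@u,bot.get_force(),bot.get_time())
bot.command_gripper(0.6); 
print(bot.get_eef_pos())
p=np.array(bot.get_eef_pos())
bot.servo_line([p[0],p[1],200],vel=200)
# look at lids
bot.reach([530,-166,250],down(yaw))
C,im=shot("wrist","w2")
print(bot.get_eef_pos())
for n in ("window_grip","outer_collar","inner_knob"):
    print(n,[(np.round(d["at"],1).tolist(),round(d["score"],2)) for d in bot.place_of("wrist",n)[:3]])
print(proj(C,[[583,-165,73]]),bot.get_time())
```

```text
stop True [ 585.8  -337.17   94.14] -0.2963958472369236 [-2.16  0.78  2.78] 8.425
[ 586.11 -336.33   93.74]
[ 529.91 -168.73  248.91]
window_grip [([585.3, -339.9, 99.9], 0.79)]
outer_collar [([591.6, -163.8, 36.4], 0.84)]
inner_knob [([587.5, -166.5, 60.9], 0.9)]
[[282.02 131.03]] 10.5417
```

View pics/w2.png

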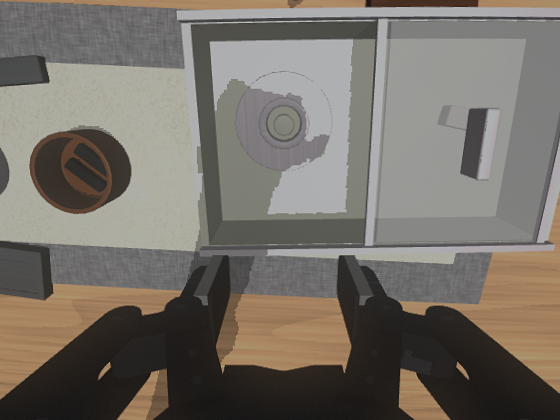

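The window is open against its stop, with the fin now at about (480,140) px. The lids stand clear in the +y half, with the collar and knob rings around (284,124). I'll fit the rings precisely and do the same from an identical viewpoint over the tin.

```bash
cat >> h.py <<'E'
def rings(im,c,half,rmin,rmax):
    x0,y0=int(c[0])-half,int(c[1])-half
    g=cv2.cvtColor(im[max(y0,0):y0+2*half,max(x0,0):x0+2*half],cv2.COLOR_RGB2GRAY)
    g=cv2.resize(g,None,fx=4,fy=4,interpolation=cv2.INTER_CUBIC)
    h=cv2.HoughCircles(g,cv2.HOUGH_GRADIENT_ALT,1.5,8,param1=150,param2=0.6,minRadius=4*rmin,maxRadius=4*rmax)
    return np.zeros((0,3)) if h is None else h.reshape(-1,3)[:,:3]/4-[.375,.375,0]+[max(x0,0),max(y0,0),0]
E
python3 - <<'E'
from h import *
np.set_printoptions(precision=1,suppress=True)
yaw=0.058
bot.pause(0.3)
C,im=shot("wrist"); print("tcp",bot.get_eef_pos())
r=rings(im,(284,124),60,6,58)
for c in r: print("knobview",c,back(C,c[:2],73)[0], back(C,c[:2],47)[0],back(C,c[:2],25)[0])
big=cv2.resize(im[64:184,224:344],None,fx=3,fy=3,interpolation=cv2.INTER_CUBIC)
# tin
bot.reach([470,207,227],down(yaw)); bot.pause(0.3)
C,im=shot("wrist","tin"); print("tcp",bot.get_eef_pos(),bot.get_joint_pos())
print("proj",proj(C,[[519,208,50]]))
c0=proj(C,[[519,208,50]])[0]
for c in rings(im,c0,90,15,80): print("tin",c,back(C,c[:2],50)[0])
for d in bot.place_of("wrist","tin_mouth"): print(d["at"],d["score"])
big2=cv2.resize(im[40:240,180:380],(360,360),interpolation=cv2.INTER_CUBIC)
cv2.imwrite("pics/w3.png",np.hstack([big,big2])[:,:,::-1])
E
```

```text
tcp [ 530.  -166.2  249.9]
knobview [285.9 123.2  25. ] [ 590.8 -166.1   73. ] [ 589.6 -166.4   47. ] [ 588.7 -166.6   25. ]
knobview [285.9 123.2  18.2] [ 590.8 -166.1   73. ] [ 589.6 -166.4   47. ] [ 588.7 -166.6   25. ]
knobview [285.9 123.2  16.4] [ 590.8 -166.1   73. ] [ 589.6 -166.4   47. ] [ 588.7 -166.6   25. ]
knobview [285.9 123.2   9.1] [ 590.8 -166.1   73. ] [ 589.6 -166.4   47. ] [ 588.7 -166.6   25. ]
knobview [285.9 123.2  11.7] [ 590.8 -166.1   73. ] [ 589.6 -166.4   47. ] [ 588.7 -166.6   25. ]
tcp [470.3 206.5 227. ] [-0.3  0.4 -0.3  1.8  0.1  0.9 -2.1]
proj [[283.4 136.1]]
tin [282.6 135.2  41.2] [519.7 208.8  50. ]
tin [274.4 137.1  43. ] [517.5 216.6  50. ]
tin [283.4 131.1  37.2] [523.7 208.3  50. ]
tin [282.6 135.2  48.1] [519.7 208.8  50. ]
tin [274.4 137.1  36.2] [517.5 216.6  50. ]
tin [268.  126.6  28.6] [527.  223.2  50. ]
tin [297.2 127.8  23.5] [527.6 195.2  50. ]
[529.4, 61.9, 49.4] 0.84
[521.4, 210.0, 51.4] 0.61
[622.8, 200.7, -1.1] 0.18
```

View pics/w3.png

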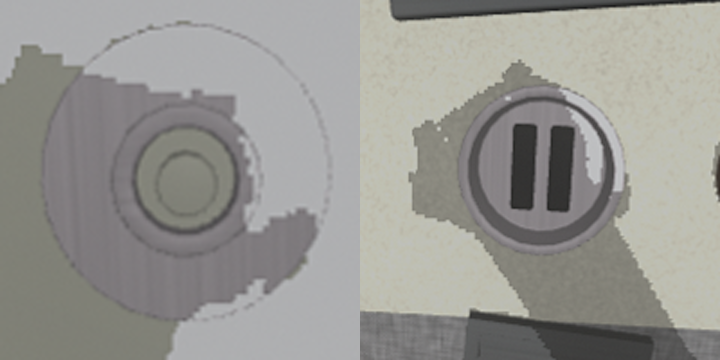

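The left crop shows the knob, collar and plate rings concentric at about (286,123). The right crop shows the tin rim at (282.6,135.2), which back-projects to (519.7,208.8). Next I refine with model-based circle fits, then grasp.

```bash
cat >> h.py <<'E'
from scipy.optimize import minimize
def fit(C,im,p0,circles,span=12):
    """fit common axis (x,y) of level circles [(r,z)] to image edges"""
    g=cv2.GaussianBlur(cv2.cvtColor(im,cv2.COLOR_RGB2GRAY).astype(np.float32),(0,0),1.2)
    m=np.minimum(np.hypot(cv2.Sobel(g,cv2.CV_32F,1,0),cv2.Sobel(g,cv2.CV_32F,0,1)),60)
    t=np.linspace(0,2*np.pi,120,endpoint=False)
    def cost(p):
        s=0
        for r,z in circles:
            q=proj(C,np.c_[p[0]+r*np.cos(t),p[1]+r*np.sin(t),z+0*t]).astype(np.float32)
            s-=cv2.remap(m,q[:,0].reshape(-1,1),q[:,1].reshape(-1,1),cv2.INTER_LINEAR).mean()
        return s
    G=[(cost((x,y)),x,y) for x in np.arange(p0[0]-span,p0[0]+span+.1) for y in np.arange(p0[1]-span,p0[1]+span+.1)]
    b=min(G); r=minimize(cost,b[1:],method="Nelder-Mead"); return r.x,-r.fun
E
python3 - <<'E'
from h import *
np.set_printoptions(precision=1,suppress=True)
yaw=0.058
C,im=shot("wrist")
for k in ([(45,50)],[(39,50)],[(45,50),(39,50)]): print("tin",*fit(C,im,(519,208),k))
bot.command_gripper(0.5)
bot.reach([530,-166,250],down(yaw)); bot.pause(0.3)
C,im=shot("wrist","w4"); print("tcp",bot.get_eef_pos())
for k in ([(10,73)],[(26,47)],[(18,47)],[(53,25)],[(10,73),(26,47),(18,47),(53,25)]): print("lid",*fit(C,im,(590,-166),k))
print(bot.get_time())
E
```

```text
tin [519.7 224.3] 37.337162017822266
tin [519.3 211.1] 59.95718765258789
tin [520.1 210.8] 82.1159439086914
tcp [ 530.2 -165.3  250. ]
lid [ 590.9 -176.2] 35.37753677368164
lid [ 593.8 -160.6] 33.45095443725586
lid [ 588.8 -168.3] 48.028785705566406
lid [ 587.2 -164.8] 24.360898971557617
lid [ 587.3 -167.1] 118.34762573242188
14.7583
```

Run:
```python
from h import *
np.set_printoptions(precision=1,suppress=True)
def pose(tcp,a,c="wrist"):
    p=bot.camera_params(c); T=np.eye(4); q=np.array(down(a))
    T[:3,:3]=R.from_quat(q[[1,2,3,0]]).as_matrix(); T[:3,3]=tcp
    return np.array(p["intrinsics"]),p["k1"],T@np.array(p["tool_from_camera"])
t=np.linspace(0,2*np.pi,181)
def draw(im,C,xy,cs,x0,y0,n,col):
    s=360/n; big=cv2.resize(im[y0:y0+n,x0:x0+n],(360,360),interpolation=cv2.INTER_CUBIC)
    for r,z in cs:
        q=(proj(C,np.c_[xy[0]+r*np.cos(t),xy[1]+r*np.sin(t),z+0*t])-[x0,y0]+.5)*s-.5
        cv2.polylines(big,[np.round(q*8).astype(int)],True,col,1,cv2.LINE_AA,3)
    return big
L=cv2.imread("pics/w4.png"); Cl=cam("wrist")
T=cv2.imread("pics/tin.png"); Ct=pose([470.3,206.5,227.0],.058)
f,_=fit(Ct,T[:,:,::-1].copy(),(519.7,208.8),[(45,50),(39,50)]); print(f)
a=draw(L,Cl,(589,-166.5),[(10,73),(26,47),(18,47),(53,25)],222,62,120,(0,0,255))
b=draw(T,Ct,f,[(45,50),(39,50)],222,75,120,(0,0,255))
cv2.imwrite("pics/ov.png",np.hstack([a,b]))
```

```text
[517.7 211.9]
```

View pics/ov.png

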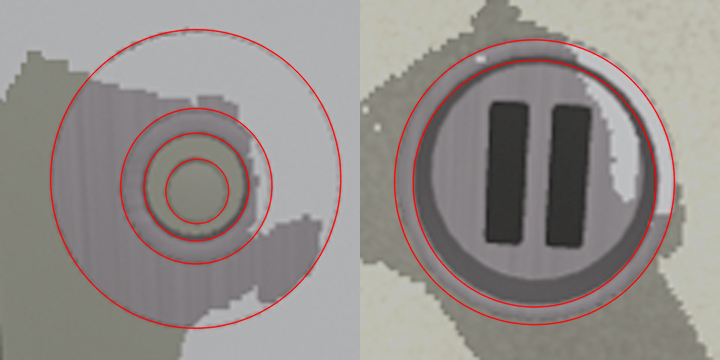

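The lid model at (589,-166.5) matches all four rings in the left crop. The tin fit in the right crop is slightly uncertain, so I'll refine it with a radial edge fit.

```bash
cat >> h.py <<'E'
from scipy.optimize import least_squares
def radial(C,im,c,z,r0,lo,hi,sign):
    """robust centre+radius of a level circle from the strongest radial edge (sign: +1 brighter outward) per angle"""
    g=cv2.GaussianBlur(cv2.cvtColor(im,cv2.COLOR_RGB2GRAY).astype(np.float32),(0,0),.7)
    c=np.array(c,float); t=np.linspace(0,2*np.pi,180,endpoint=False); rr=np.arange(lo,hi,.25)
    for _ in range(4):
        P=np.stack([c[0]+np.outer(np.cos(t),rr),c[1]+np.outer(np.sin(t),rr),np.full((len(t),len(rr)),z)],-1)
        q=proj(C,P.reshape(-1,3)).astype(np.float32).reshape(len(t),len(rr),2)
        d=np.gradient(cv2.remap(g,q[...,0],q[...,1],cv2.INTER_LINEAR),axis=1)
        d=np.abs(d) if sign==0 else sign*d
        i=d.argmax(1); ok=(d.max(1)>1.5)&(i>0)&(i<len(rr)-1)
        e=P[np.arange(len(t)),i][ok]
        s=least_squares(lambda p:np.hypot(e[:,0]-p[0],e[:,1]-p[1])-p[2],[*c,r0],loss="soft_l1",f_scale=.5)
        c=s.x[:2]
    return s.x,ok.sum(),np.median(np.abs(s.fun))
E
python3 - <<'E'
from h import *
np.set_printoptions(precision=2,suppress=True)
p=bot.camera_params("wrist"); T=np.eye(4); q=np.array(down(.058))
T[:3,:3]=R.from_quat(q[[1,2,3,0]]).as_matrix(); T[:3,3]=[470.3,206.5,227.0]
C=(np.array(p["intrinsics"]),p["k1"],T@np.array(p["tool_from_camera"]))
im=cv2.imread("pics/tin.png")[:,:,::-1].copy()
for s0 in ((518,211),(520,209)):
    print("bore",radial(C,im,s0,50,39,35,43,1)); print("bore0",radial(C,im,s0,50,39,35,43,0)); print("outer",radial(C,im,s0,50,45,42,49,0))
L=cv2.imread("pics/w4.png")[:,:,::-1].copy(); C=cam("wrist")
print("inner collar",radial(C,L,(589,-166.5),47,18,15,21,0)); print("plate",radial(C,L,(589,-166.5),25,53,49,57,0)); print("collar",radial(C,L,(589,-166.5),47,26,23,29,0)); print("knob",radial(C,L,(589,-166.5),73,10,8,13,0))
E
```

```text
bore (array([518.93, 211.4 ,  39.31]), np.int64(179), np.float64(0.18318223499201736))
bore0 (array([517.93, 211.16,  38.68]), np.int64(176), np.float64(0.6286794534810802))
outer (array([519.76, 211.54,  43.75]), np.int64(152), np.float64(0.7445223544553663))
bore (array([518.93, 211.38,  39.27]), np.int64(179), np.float64(0.2185541873212955))
bore0 (array([517.99, 211.15,  38.67]), np.int64(179), np.float64(0.661893810757185))
outer (array([520.18, 210.43,  44.07]), np.int64(95), np.float64(1.0284356987248984))
inner collar (array([ 589.39, -166.19,   16.53]), np.int64(174), np.float64(0.22936771431472458))
plate (array([ 588.33, -165.8 ,   52.5 ]), np.int64(96), np.float64(0.5638984030591594))
collar (array([ 588.61, -166.5 ,   26.13]), np.int64(132), np.float64(0.36700468212917414))
knob (array([ 586.32, -167.28,   11.02]), np.int64(151), np.float64(0.47622228310891046))
```

Tin bore centre is (518.9, 211.4) with r 39.3 (true value 39). The lid axis is (588.7, -166.4). Grasping now.

Run:
```python
from h import *
np.set_printoptions(precision=2,suppress=True)
yaw=0.058; k=np.array([588.7,-166.4,0])
bot.reach(k+[0,0,140],down(yaw)); bot.pause(.2); print(bot.get_eef_pos(),bot.get_force())
print("contact",bot.servo_line(k+[0,0,51],vel=60,stop_force=5)); bot.pause(.2)
print(bot.get_eef_pos(),bot.get_force())
bot.command_gripper(0.0,40); print("gap",bot.get_finger_gap(),bot.get_force(),bot.get_eef_pos())
bot.servo_line(k+[0,0,61],vel=25); print("f",bot.get_force(),bot.get_finger_gap())
bot.servo_line(k+[0,0,200],vel=100); bot.pause(.3)
print("f",bot.get_force(),bot.get_finger_gap(),bot.get_eef_pos(),bot.get_time())
shot("wrist","held")
```

```text
[ 589.37 -167.    142.51] [ 0.07 -0.18 -0.01]
contact False
[ 588.84 -166.45   51.26] [ 0.15  0.32 -0.67]
gap 0.21364959671906372 [-0.06  0.73 -0.37] [ 588.77 -166.1    51.08]
f [-0.3   1.03 -3.07] 0.2163433668082853
f [-0.05 -0.24 -2.8 ] 0.2159287912517013 [ 588.62 -166.35  199.74] 20.075
```

View pics/held.png

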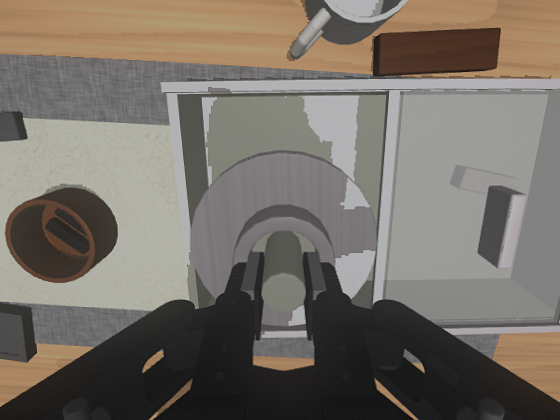

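Both lids hang level from the knob (2.7 N, gap 18 mm), centred at x≈283 px. Carrying them to the tin and lowering.

Run:
```python
from h import *
np.set_printoptions(precision=2,suppress=True)
t=np.array([518.9,211.4,0])
bot.servo_line(t+[0,0,200],vel=130); bot.pause(.2)
bot.servo_line(t+[0,0,108],vel=80); bot.pause(.3); print(bot.get_eef_pos(),bot.get_force())
r=bot.servo_line(t+[0,0,84],vel=14,stop_force=2.0); bot.pause(.2)
print("seat",r,bot.get_eef_pos(),bot.get_force(),bot.get_finger_gap(),bot.get_time())
shot("wrist","seat")
shot("scene","seat_s")
```

```text
[519.05 211.42 108.27] [-0.12  0.1  -3.54]
seat True [518.86 211.59  87.98] [0.31 0.08 5.5 ] 0.21384741016217929 26.5167
```

It seated at TCP z=88.0, exactly as expected. Releasing, then shutting the window.

Run:
```python
from h import *
np.set_printoptions(precision=2,suppress=True)
t=np.array([518.9,211.4,0])
bot.command_gripper(0.45); bot.pause(.2); print(bot.get_force(),bot.get_eef_pos())
bot.servo_line(t+[0,0,180],vel=100)
bot.reach([461,210,285],down(.058)); bot.pause(.4)
C,im=shot("wrist","on"); print(bot.get_eef_pos())
for n,c in (("collar in",(84,18,15,21)),("collar",(84,26,23,29)),("plate",(62,53,49,57)),("knob",(110,10,8,13))):
    print(n,radial(C,im,t[:2],*c,0))
for n in ("inner_knob","outer_collar","inner_seat"): print(n,[(np.round(d["at"],1),round(d["score"],2)) for d in bot.place_of("wrist",n)[:2]])
print(bot.get_time())
```

```text
[-0.87 -0.41  0.05] [517.26 210.53  86.28]
[461.04 209.9  284.37]
collar in (array([519.46, 210.63,  16.61]), np.int64(179), np.float64(0.15086084975639835))
collar (array([518.88, 210.71,  25.9 ]), np.int64(144), np.float64(0.4119738904411907))
plate (array([517.61, 212.44,  53.72]), np.int64(103), np.float64(0.555271270639885))
knob (array([516.3 , 210.72,  11.03]), np.int64(143), np.float64(0.4835780503589717))
inner_knob [(array([516.7, 212.3,  95.2]), 0.75)]
outer_collar [(array([520.6, 215.3,  71.7]), 0.87)]
inner_seat [(array([521.1, 212.7,  47.1]), 0.56)]
29.375
```

View pics/on.png

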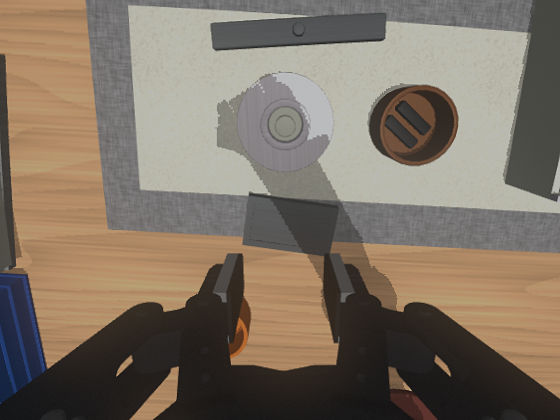

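The lids sit level and concentric on the tin at (285,122) px, axis about (519,210.7). Shutting the window next.

Run:
```python
from h import *
np.set_printoptions(precision=2,suppress=True)
yaw=0.058; u=np.array([np.sin(yaw),-np.cos(yaw),0])
f=np.array([586,-336.8,0.])
bot.servo_line([530,0,250],vel=250)
bot.reach(f+[0,0,170],down(yaw))
print("contact",bot.servo_line(f+[0,0,95],vel=120,stop_force=8))
bot.command_gripper(0.0,30); print("gap",bot.get_finger_gap())
p=np.array(bot.get_eef_pos()); p[2]=95
r=bot.servo_line(p-u*172,vel=75,stop_force=12)
e=np.array(bot.get_eef_pos()); print("stop",r,e,(e-p)@-u,bot.get_force(),bot.get_time())
p=e.copy()
if (e[1]+337)<166: r=bot.servo_line(p-u*12,vel=25,stop_force=18); e=np.array(bot.get_eef_pos()); print("again",r,e,(e-p)@-u,bot.get_force())
bot.command_gripper(0.6); print(bot.get_time())
e=np.array(bot.get_eef_pos()); bot.servo_line([e[0],e[1],200],vel=150); 
shot("top","shut")
print([(np.round(d["at"],1),round(d["score"],2)) for d in bot.place_of("top","window_grip")[:2]],bot.get_time())
```

```text
contact False
gap 0.13420146377865239
stop False [ 574.98 -172.84   96.2 ] 164.7697445500417 [-4.18 -8.83  7.26] 35.2917
again True [ 575.02 -173.07   96.26] -0.2262091007311305 [ 0.22 -0.33  2.25]
35.9917
[] 36.9333
```

The window travelled 164.8 mm to its stop. Now the collar grasp.

Run:
```python
from h import *
np.set_printoptions(precision=2,suppress=True)
t=np.array([519.0,211.0,0])
bot.command_gripper(0.72)
bot.servo_line([535,0,240],vel=250)
bot.reach(t+[0,0,150],down(.058)); bot.pause(.3); print(bot.get_eef_pos(),bot.get_force(),bot.get_finger_gap())
bot.servo_line(t+[0,0,80],vel=80); bot.pause(.2)
r=bot.servo_line(t+[0,0,59],vel=15,stop_force=2.0); bot.pause(.1)
e=np.array(bot.get_eef_pos()); print("touch",r,e,bot.get_force(),bot.get_time())
shot("scene","pre")
```

```text
[519.72 209.73 150.55] [-0.21  0.03 -1.  ] 0.7194166058474291
touch False [519.07 211.03  59.1 ] [ 0.07  0.06 -0.22] 42.1667
```

Run:
```python
from h import *
np.set_printoptions(precision=2,suppress=True)
t=np.array([519.0,211.0,0])
bot.command_gripper(0.0,40); bot.pause(.2); print("gap",bot.get_finger_gap(),bot.get_force(),bot.get_eef_pos())
e=np.array(bot.get_eef_pos())
bot.servo_line([e[0],e[1],e[2]+6],vel=15); bot.pause(.2); print("f",bot.get_force(),bot.get_finger_gap())
bot.servo_line([e[0],e[1],e[2]+50],vel=35)
bot.servo_line([e[0],e[1],e[2]+105],vel=70); bot.pause(.8)
print("f",bot.get_force(),bot.get_finger_gap(),bot.get_eef_pos(),bot.get_time())
_,a=shot("scene"); _,b=shot("wrist")
c=cv2.resize(a[170:380,270:480],(400,400),interpolation=cv2.INTER_CUBIC)
cv2.imwrite("pics/fin.png",np.hstack([c,cv2.resize(b,(400,400))])[:,:,::-1])
shot("top","fintop")
for cm in ("scene","top"):
  for n in ("window_grip","tin_mouth","outer_collar","inner_knob","inner_seat"): print(cm,n,[(np.round(d["at"],1),round(d["score"],2)) for d in bot.place_of(cm,n)[:2]])
```

```text
gap 0.5805655340142732 [-0.4   0.41  4.5 ] [519.23 211.17  59.36]
f [ 0.01  0.09 -1.38] 0.5826937241454491
f [-0.17 -0.69 -1.89] 0.5797265714395458 [519.24 211.17 164.39] 46.5833
scene window_grip [(array([ 570.7, -178.3,   98.3]), 0.85), (array([522. , 210.4,  49. ]), 0.61)]
scene tin_mouth [(array([524. ,  66.4,  56. ]), 0.94), (array([237.2, 287.7,  51.5]), 0.7)]
scene outer_collar [(array([519. , 214.9, 179.9]), 0.8)]
scene inner_knob [(array([517.1, 214.2,  98.6]), 0.93)]
scene inner_seat [(array([520.5, 207.7,  47.1]), 0.91)]
top window_grip [(array([ 574.2, -172.6,  103.5]), 0.72)]
top tin_mouth [(array([522.7,  63.8,  48. ]), 0.86), (array([515.9, 213.1,  53. ]), 0.51)]
top outer_collar [(array([517.8, 214.4, 176.2]), 0.52)]
top inner_knob [(array([517.2, 215.1,  94.5]), 0.77), (array([ 760.7, -211.4,   -3.7]), 0.73)]
top inner_seat [(array([519. , 214.3,  48.9]), 0.64)]
```

View pics/fin.png

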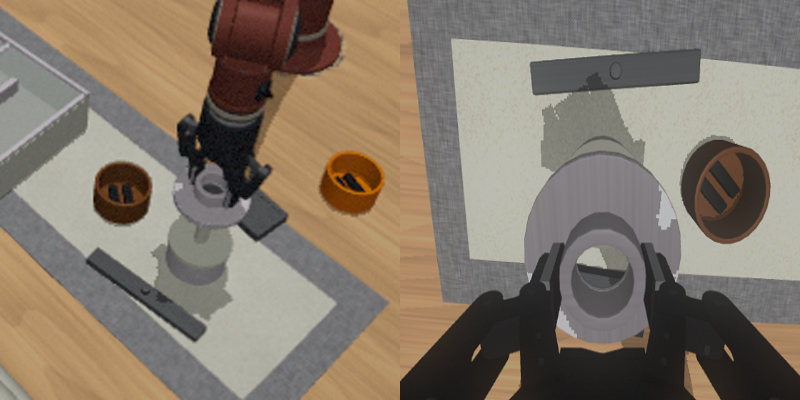

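The outer lid is held level about 105 mm up, and the inner lid is left seated on the tin with its knob visible. Handing in.

```bash
python3 -c "
from h import *
print(np.abs(bot.get_joint_velocities()).max(), bot.get_force(), bot.get_time()); print(bot.close_job())"
```

```text
0.0016029851112593255 [ 0.17795177  0.05633676 -2.35418113] 47.2333
the job is handed in; nothing more can be done
None
```

The job is done and handed in at 47 s of the 72 s allowed; no verdict is reported, so the results below come from my own checks.

**What I did**
- **Window open:** I slid it to its stop. It moved 152 mm, so it seems to have started about 13 mm ajar.
- **Lids moved:** I lifted the nested lids by the inner knob and lowered them onto the silver tin. Contact came at the expected height, with the tool at z = 88.0 mm.
- **Window shut:** After letting go of the lids, I slid it 164.8 mm back to its stop.
- **Outer lid lifted:** I gripped its collar and raised it about 105 mm over the tin.

**Last checks**
- **Outer lid:** In the last pictures it is held level. Its weight is about 2 N and the arm is still. Its collar centre is at about z = 178 mm, roughly 128 mm above the rim.
- **Inner lid:** It is seated on the tin and clear of the outer lid. The fitted lid axis was (519, 210.7), against (518.9, 211.4) for the tin bore.
- **Bystanders:** The weight and the brown and orange tins look undisturbed in the last pictures. I did not measure the other things again.

**Disagreements**
- **Window fin:** One detector search for it, right after shutting the window, found nothing. At the end, one camera put it at y = -172.6, matching the arm's reading, and the other at -178.3, about 5 mm off. I relied on the firm stop.
- **Knob circle fit:** Before the grasp and again after seating, it was about 2–3 mm off the other rings. I relied on the collar fits instead.
- **First opening pull:** It tripped the force stop, and a harder second pull moved no further. I took that as fully open.

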